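# Clamp a glazed frame behind a straightedge with a ratchet bar clamp

### The job

Lay the straightedge on the jig board flush along the edge of the little glazed window frame that faces the clamp jaw, centred on that edge, and let go of it. Then pump the clamp's ratchet trigger until the jaw's sprung pad bears on the straightedge and pushes the frame home against the end stop, with the pad pressed about half-way into its travel and never bottomed out. Finish holding: keep the trigger pulled so the pad stays pressed, move the jaw only with the trigger, and leave the other things on the bench alone.

Things in the scene. Friction and masses are not known exactly. Their poses are not given: they have to be found in the camera images.
- jig: fixed plywood clamping jig, board 420 x 190 mm, 12 mm thick, yaw within 0.22 rad. Origin: on the bench plane, under the board, which spans x -235 to +185 mm; its x axis runs along the clamp bar from the handle (-x) to the end stop (+x). Black clamp body at x -215 to -90 mm, 42 mm wide, 48 mm high above the board; jaw and pad reach to 27 mm above the board
- stop_face (a point): foot of the end stop's face that takes the frame, on the board top: jig x = +135 mm, y = 0, z = 12 mm; axes as the jig's. The wooden stop is 42 mm high, 170 mm wide
- handle_top (a point): top centre of the clamp's fixed upright handle: jig x = -203 mm, z = 122 mm; the handle is 26 mm thick along jig x, 34 mm wide; axes as the jig's
- trigger_pivot (a point): hinge axis of the trigger (parallel to the jig's y axis), at jig x = -132 mm, y = 0, z = 74 mm; axes parallel to the jig's
- trigger_bar (a point): centre of the trigger's horizontal rubber cross bar (14 mm diameter, 64 mm long along the jig's y), 60 mm from the pivot, 133 mm above the bench, carried by an arm at each end (50 mm free between them, 30 mm open below): pinch it from above, fingers on its handle side and jaw side, or just pull. At rest the lever leans 0.2 rad from upright towards the jaw
- trigger (a joint): trigger angle, rad: 0 released, 0.42 (stop) when the bar is pulled 24 mm towards the handle (jig -x). A spring returns it (2 to 4 N at the bar). Pulling drives the jaw 45 mm per rad once the pawl has caught a tooth (5 mm apart, so up to 5 mm of the jaw drive is idle at first); on the way back the pawl clicks over the teeth and the jaw stays. A full stroke gains about 15 mm
- jaw (a joint): how far the jaw has come out towards the end stop, m: 0 to 0.065. It goes stiffly (about 3 N friction) and the pad face is at jig x = -12 mm + jaw - pad
- pad (a joint): how far the jaw's sprung pad is pressed in, m: 0 free, 0.012 bottomed out; 2 N per mm. With the trigger let go the jaw slips back until only 1 to 2 mm remain pressed
- pad_face (a point): centre of the pad's front face (60 mm wide along jig y, 24 mm high, centre 26.5 mm above the bench); axes parallel to the jig's; it moves along jig +x
- frame: loose wooden window frame with an amber glass pane, 80 mm (its x) by 140 mm (its y) by 28 mm high, lying on the jig board just before the end stop (0 to 6 mm short of it); its x axis points towards the stop within 0.03 rad. Origin: centre of its underside; the edge that faces the jaw is at its x = -40 mm
- straightedge: loose straightedge: aluminium bar 24 mm (x) by 160 mm (y) by 24 mm high, with an upright wooden grip on its top centre, 14 mm (x) by 50 mm (y), from 24 to 66 mm above its underside; lies on the bench at the start, about 0.3 kg. Origin: centre of its underside. Either long side may go against the frame
- tape_roll: bystander: roll of tape lying flat, 90 mm across, 24 mm high; origin: centre of its underside
- foil_reel: bystander: reel of copper foil lying flat, 80 mm across, 18 mm high; origin: centre of its underside
- flux_jar: bystander: standing jar, 56 mm across, 70 mm high; origin: centre of its underside
- paint_bottle: bystander: small standing bottle, 40 mm across, 110 mm high; origin: centre of its underside
- offcut: bystander: flat wooden offcut 50 x 120 x 18 mm; origin: centre of its underside
- brush: bystander: brush lying flat; origin: centre of its underside
Not all that is in view belongs to the job. There is more than one size of the straightedge; the one meant has the size given above. Of the things that look like the frame, the larger one is meant.

How it is judged (in metres and radians):
On the way, in this order (a step that is already met when the one before it is completed fails the run):
1. the straightedge lies on the board flush along the frame's edge and is let go, with the pad not yet on it (x of straightedge in the frame of frame between -0.056 and -0.0495 m and y of straightedge in the frame of frame between -0.03 and 0.03 m and z of straightedge in the frame of frame between -0.004 and 0.004 m and angle between the y axis of straightedge and the y axis of frame, either way round below 0.06 rad and angle between straightedge's own z axis and vertical below 0.05 rad and contact force between each of the arm, the fingers and straightedge below 0.3 N and contact force between pad and straightedge below 0.5 N and value of joint pad below 0.0015 m), for 0.2 s.
2. the trigger is held pulled and the pad is pressed onto the straightedge (contact force between the fingers and trigger above 1 N and value of joint pad above 0.003 m and contact force between pad and straightedge above 4 N), for 0.2 s.
At the end, for the whole second after the job is handed in: Straightedge let go on the board, flush on the frame edge (2.5 mm, 0.03 rad, centred within 30 mm); frame home on the stop (2.5 mm, 0.03 rad); fingers hold the trigger pulled (over 0.03 rad), pad pressed in 3.5 to 9 mm, 6 to 22 N on the straightedge; all at rest (x of straightedge in the frame of frame between -0.0545 and -0.0495 m and y of straightedge in the frame of frame between -0.03 and 0.03 m and z of straightedge in the frame of frame between -0.004 and 0.004 m and angle between the y axis of straightedge and the y axis of frame, either way round below 0.03 rad and angle between straightedge's own z axis and vertical below 0.05 rad and contact force between each of the arm, the fingers and straightedge below 0.3 N and value of joint pad between 0.0035 and 0.009 m and contact force between pad and straightedge between 6 and 22 N and contact force between the fingers and trigger above 1 N and value of joint trigger above 0.03 rad and x of frame in the frame of jig between 0.0925 and 0.0975 m and angle between the x axis of frame and the x axis of jig, either way round below 0.03 rad and linear speed of each of frame, straightedge below 0.01 m/s); the arm keeps its last pose, push and grip.
It fails at once if the pad is bottomed out (crushing) (value of joint pad above 0.0112 m).
It fails at once if the robot pushes the jaw or pad directly (contact force between any of the fingers, the arm and jaw above 4 N).
It fails at once if another thing on the bench is shifted by more than 30 mm (distance of any of tape_roll, foil_reel, flux_jar, paint_bottle, offcut, brush from where it was at the start of the episode above 0.03 m).
It also fails if it takes over 69 s, if anything falls off the work surface, if the arm or the gripper's body presses on something with over 40 N, if the wrist force passes 120 N, or if a joint passes its speed limit or range.

### The arm

A 6-joint arm with a two-finger parallel gripper is mounted at the origin on the work surface. World frame = base frame: x ahead of the robot, y to its left, z up, the work surface at z = 0. Lengths are in mm, angles in rad, forces in N, time in s.
With the tool pointing down it reaches from about 250 to 800 mm from the base axis. Payload 8.5 kg.
Tool frame: the origin (TCP) lies on the centre line of the jaws, within the pads' length; the fingertips stand 11 mm ahead of it and the grasp point (between the pads) lies 8 mm behind it; z points along the fingers, y is the line along which they close (so a half turn about z gives the same grasp; the last joint's range is limited). The gripper opens to 85 mm and grips with 20 to 120 N. Pads are 22 mm wide; open, the fingers measure 114 mm over their backs; the gripper's body (76 mm by 85 mm) begins 54 mm behind the grasp point. The pads swing forward as they close: fully open they stand 13 mm farther back than shut.
Start: joints at [0, 0.238, -0.013, 1.319, 0, 1.571], TCP at [524.957, -0, 242.276] pointing down, gripper open.
Joint ranges: [-2.66, 2.66], [-1.03, 1.9], [-1.14, 1.46], [-1.82, 2.27], [-1.45, 1.34], [-3.14, 3.14]. Speed limits (rad/s): [2.22, 2.22, 2.79, 3.14, 3.14, 3.14].

### API

Orientations are given as a rotation vector (axis times angle).
In Python, from cell import bot gives the robot as it stands.
- The arm moves only by the shell command python3 -m inch 'ROWS'. ROWS is a JSON object of lists of equal length, an entry for each row: "travel": the shift along the tool's x, y, z in mm, a list of three; "rotation": the turn, a rotation vector about the tool's x, y, z in rad, a list of three; "hand": the closure, from 0 (fully open) to 1 (shut). In form: {"travel": [[dx, dy, dz], ...], "rotation": [[rx, ry, rz], ...], "hand": [hand, ...]}. A call has 1 to 5 rows; each row shifts and turns the commanded pose from where the row before left it, along the tool's axes as they then stand; what a row does not reach is not made up. A row lasts 1/10 s, in which the tool goes at most 50 mm and 8.59 degrees, less where a joint would pass 70% of its speed; a pose out of reach is approached as far as the arm can. A call with a gripper value outside its range is refused whole. The fingers move at their own pace and stop on an object; the grip force is fixed at half the most. Time passes only in rows, so rows that do not move let the fingers close. It gives the time, the measured TCP pose, the force, the opening and the grip force at its end, in the units of the state.
- bot.read_state(): the state, without advancing time (a new reading comes with each control period).
- bot.read_camera(name): name is "scene" or "side" or "wrist"; returns the picture (420x560x3 uint8, blue, green, red); there is no depth.
- bot.get_calibration(name): a dict with "K" (3x3 intrinsics, pixels), "world_from_camera" (4x4, takes a point from camera to world coordinates); the wrist camera has in their place "mount" (4x4, takes a point from camera to tool coordinates, whose origin is the TCP and whose axes are the flange's). Camera axes: x right, y up, looking along -z (the intrinsics and any distortion apply to the point x, -y, -z); pixel columns grow to the right and rows downward; lengths in mm; the calibration is good to about 2 mm. A picture is of the moment at which its call begins: read the wrist's pose just before it. get_calibration takes no time and is no camera call.
- bot.finish_job(): hands the job in; it is judged then, once.
Trained networks look in the newest picture that a camera, given by its name, has taken for a name from the list of things; names that differ only in an ending like _2 or _b are one class to them, and where a whole thing is asked for, a point or a joint stands for the part that bears it (a point fixed in the world has none). Each returns a list of dicts, best first, with "score" (0 to 1); they miss things now and then, are a little off and sometimes report something else, mostly with a low value. They report only what shows in the picture. A call takes as long as a camera call. They do not tell look-alikes from the thing itself.
- bot.boxes_of(camera, target): "rect" ([centre column, centre row, width, height] in pixels, round what is visible of it).
- bot.cut_out(camera, target): "region" (420x560 bool, what is visible of it) and "rect" ([centre column, centre row, width, height] in pixels, round what is visible of it).
The state is a dict: "t": time; "joint_pos": joint angles; "joint_vel": joint speeds; "joint_torque": joint torques, N m; "tool_pos": TCP position; "tool_rot": TCP orientation; "ft_force": force on the tool from outside, world axes, zero at the start; "moment": the same for the moment, N m; "width": finger opening in mm; "grip_force": force on a finger pad.
Only numpy, scipy, OpenCV 4.12 (cv2) and the standard library are available. Lean on these libraries where they do the work, as an engineer would, in place of code of your own. Each camera call takes 0.05 s, during which the arm holds its last target. There are 200 camera calls.

## Working session

There is one attempt and no reset: what is moved stays moved. The work goes in short steps, Python scripts to look and compute and a shell command to move; the robot and the scene stay as the last step left them, time stands still between calls to the robot, and variables do not carry over. Pictures are saved under pics/ and viewed, at most 10 in all, crops included, and the job is handed in when it is done.

```bash
ls; mkdir -p pics; python3 - <<'E'
from cell import bot
import cv2,numpy as np
s=bot.read_state(); print(s['t'],s['tool_pos'],s['tool_rot'],s['width'])
ims=[]
for c in ['scene','side']:
    im=bot.read_camera(c); cv2.imwrite(f'pics/{c}0.png',im); ims.append(im)
    k=bot.get_calibration(c); print(c,k)
    for n in ['jig','frame','straightedge','trigger_bar','handle_top','pad_face','tape_roll','foil_reel','flux_jar','paint_bottle','offcut','brush']:
        print(n,[(np.round(r['rect']).astype(int).tolist(),round(r['score'],2)) for r in bot.boxes_of(c,n)][:4])
print(bot.get_calibration('wrist'))
E
```

```text
pics
0.0 [ 5.24614971e+02 -3.37783986e-04  2.41683635e+02] [-2.22073957e+00 -2.22073606e+00  1.57906099e-03] 85.00285366653272
scene {'K': array([[499.5705202 ,   0.        , 280.16398631],
       [  0.        , 499.5705202 , 207.11168616],
       [  0.        ,   0.        ,   1.        ]]), 'world_from_camera': array([[ 6.22567769e-01, -6.09299628e-01,  4.91083838e-01,
         1.24430660e+03],
       [ 7.82561805e-01,  4.86751637e-01, -3.88162164e-01,
        -5.20624238e+02],
       [-2.52879959e-03,  6.25960707e-01,  7.79850498e-01,
         1.20390852e+03],
       [ 0.00000000e+00,  0.00000000e+00,  0.00000000e+00,
         1.00000000e+00]])}
jig [([263, 255, 140, 136], 0.6)]
frame [([231, 322, 30, 40], 0.91), ([287, 275, 56, 48], 0.86)]
straightedge [([343, 188, 48, 29], 0.57)]
trigger_bar [([240, 209, 22, 16], 0.67)]
handle_top [([264, 255, 139, 143], 0.7)]
pad_face [([393, 185, 25, 23], 0.59)]
tape_roll [([364, 239, 28, 30], 0.66)]
foil_reel []
flux_jar [([374, 151, 14, 20], 0.82), ([365, 238, 31, 32], 0.47)]
paint_bottle [([166, 327, 22, 33], 0.96), ([376, 153, 17, 24], 0.7
[... 1185 characters left out ...]
15, 42, 21], 0.19)]
paint_bottle [([420, 315, 30, 41], 0.97), ([161, 217, 44, 20], 0.57)]
offcut [([161, 216, 43, 22], 0.78)]
brush [([366, 362, 30, 75], 0.57), ([267, 238, 20, 30], 0.32)]
{'K': array([[324.00199571,   0.        , 277.05893237],
       [  0.        , 324.00199571, 206.88275361],
       [  0.        ,   0.        ,   1.        ]]), 'mount': array([[-5.85519702e-04,  9.63348183e-01,  2.68253492e-01,
         6.84387734e+01],
       [ 9.99999675e-01,  4.15408082e-04,  6.90902062e-04,
        -4.92070658e-01],
       [ 5.54144578e-04,  2.68253809e-01, -9.63348113e-01,
        -1.31010178e+02],
       [ 0.00000000e+00,  0.00000000e+00,  0.00000000e+00,
         1.00000000e+00]])}
```

View pics/scene0.png

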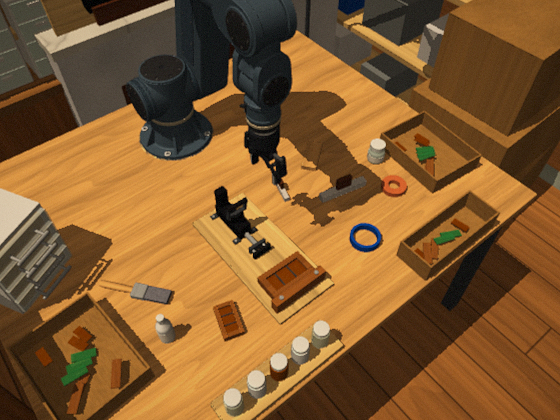

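View pics/side0.png

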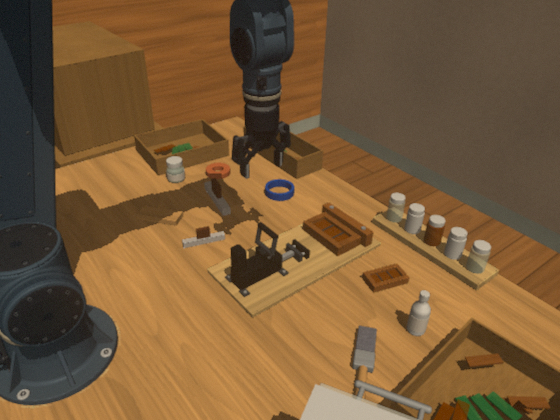

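The scene view shows the jig (about 263,255) with the large frame (290,275) and a small look-alike frame (228,320). It also shows one straightedge at (343,188) and a second one partly hidden by the gripper (283,188). In the side view the straightedges are at (217,199) and (203,239).

```bash
cat > h.py <<'E'
import numpy as np,cv2
from cell import bot
from scipy.spatial.transform import Rotation as R
def cam(name,state=None):
    k=bot.get_calibration(name)
    if name!='wrist': return k['K'],k['world_from_camera']
    s=state or bot.read_state(); T=np.eye(4); T[:3,:3]=R.from_rotvec(s['tool_rot']).as_matrix(); T[:3,3]=s['tool_pos']
    return k['K'],T@k['mount']
def un(c,px,z):
    K,W=c; p=np.atleast_2d(px).astype(float)
    d=np.c_[(p[:,0]-K[0,2])/K[0,0],-(p[:,1]-K[1,2])/K[1,1],-np.ones(len(p))]@W[:3,:3].T
    t=(z-W[2,3])/d[:,2]; return W[:3,3]+t[:,None]*d
def pr(c,P):
    K,W=c; q=(np.atleast_2d(P)-W[:3,3])@W[:3,:3]
    return np.c_[K[0,2]+K[0,0]*q[:,0]/-q[:,2],K[1,2]-K[1,1]*q[:,1]/-q[:,2]]
E
python3 - <<'E'
from h import *
for c,pts in [('scene',[(343,188),(283,188),(194,222),(236,196),(331,280),(281,319),(366,238),(376,153),(394,185),(166,328)]),('side',[(203,239),(217,199),(210,270),(258,306),(379,245),(280,190),(218,171),(176,170)])]:
    for p,q in zip(pts,un(cam(c),pts,12)): print(c,p,np.round(q[:2]))
a=cv2.imread('pics/scene0.png')[140:330,180:380]; b=cv2.imread('pics/side0.png')[160:310,150:390]
cv2.imwrite('pics/cropA.png',cv2.resize(a,(600,570),interpolation=3)); cv2.imwrite('pics/cropB.png',cv2.resize(b,(800,500),interpolation=3))
E
```

```text
scene (343, 188) [557. 276.]
scene (283, 188) [439. 128.]
scene (194, 222) [ 378. -164.]
scene (236, 196) [373.  -7.]
scene (331, 280) [781.  22.]
scene (281, 319) [ 786. -157.]
scene (366, 238) [740. 196.]
scene (376, 153) [512. 468.]
scene (394, 185) [649. 410.]
scene (166, 328) [ 622. -403.]
side (203, 239) [425. 125.]
side (217, 199) [555. 265.]
side (210, 270) [376.   9.]
side (258, 306) [ 399. -158.]
side (379, 245) [ 781. -172.]
side (280, 190) [736. 193.]
side (218, 171) [645. 402.]
side (176, 170) [539. 488.]
```

View pics/cropB.png

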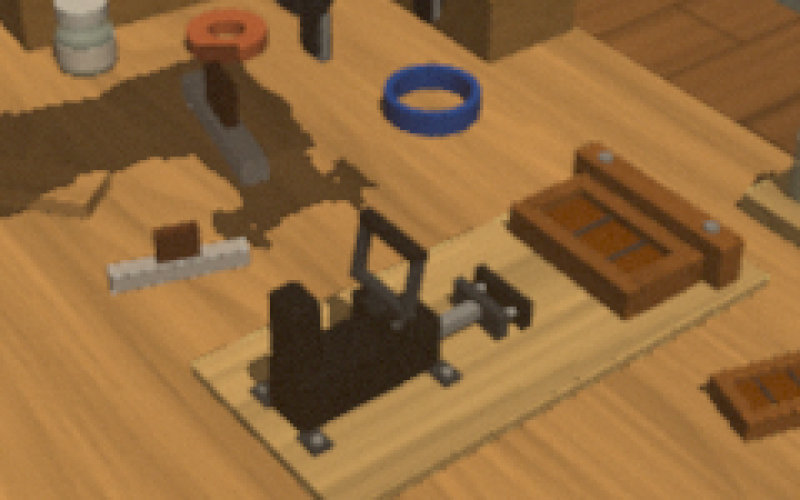

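```bash
python3 - <<'E'
from h import *
c=cam('side')
for a in ([(183,247),(225,235)],[(207,183),(230,211)]):
    q=un(c,a,5); print(np.round(q),np.linalg.norm(q[0]-q[1]))
s=bot.read_state(); im=bot.read_camera('wrist'); cv2.imwrite('pics/w0.png',im)
w=cam('wrist',s)
for n in ['jig','frame','straightedge','trigger_bar','handle_top','pad_face']:
    r=bot.boxes_of('wrist',n); print(n,[(np.round(x['rect']).astype(int).tolist(),round(x['score'],2)) for x in r][:3])
cv2.imwrite('pics/w0b.png',cv2.resize(im,(800,600),interpolation=3))
E
```

```text
[[370. 135.   5.]
 [485. 112.   5.]] 117.34531606645994
[[584. 370.   5.]
 [558. 199.   5.]] 172.92640506332305
jig [([323, 244, 394, 171], 0.69)]
frame [([436, 240, 96, 123], 0.56), ([379, 349, 10, 14], 0.39)]
straightedge [([179, 57, 118, 54], 0.6)]
trigger_bar [([231, 285, 25, 98], 0.9)]
handle_top [([322, 244, 393, 176], 0.7)]
pad_face [([339, 244, 13, 54], 0.64)]
```

View pics/w0b.png

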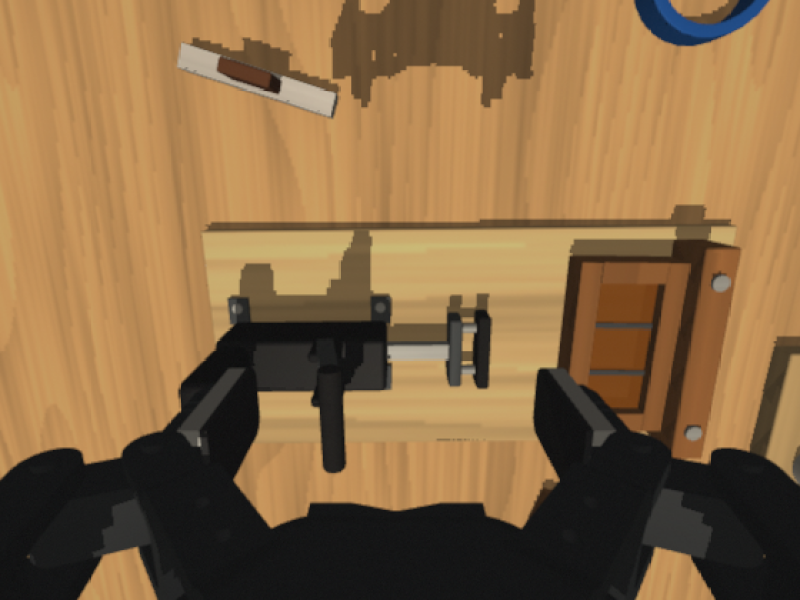

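The target straightedge is the shadowed one at side (217,199) / scene (343,188), about 165 mm long. The one at side (203,239) is only about 117 mm, so it is the decoy. The wrist view shows the board's upper edge from (204,231) to (735,226) in the 800-pixel picture. The frame's jaw-side edge is near column 575, and the trigger bar runs roughly (330,370) to (335,470).

```bash
python3 -m inch '{"travel":[[50,8,0],[50,8,0],[50,8,0],[50,8,0],[50,8,0]],"rotation":[[0,0,0],[0,0,0],[0,0,0],[0,0,0],[0,0,0]],"hand":[0,0,0,0,0]}'; python3 -m inch '{"travel":[[0,0,0],[0,0,0]],"rotation":[[0,0,0],[0,0,0]],"hand":[0,0]}' 
python3 - <<'E'
from h import *
k=bot.get_calibration('wrist');T=np.eye(4);T[:3,:3]=R.from_rotvec([-2.22073957e+00,-2.22073606e+00,1.57906099e-03]).as_matrix();T[:3,3]=[524.615,0,241.68]
w0=(k['K'],T@k['mount'])
q=un(w0,[(142.8,161.7),(514.5,158.2)],12); print('board +y corners',q.round(1),np.linalg.norm(q[1]-q[0]))
s=bot.read_state(); print(s['t'],s['tool_pos']); im=bot.read_camera('wrist'); w=cam('wrist',s)
for r in bot.cut_out('wrist','straightedge'):
    m=r['region'].astype('uint8'); rr=cv2.minAreaRect(cv2.findNonZero(m)); b=cv2.boxPoints(rr)
    print(r['score'],np.round(r['rect']),b.round(1).tolist()); print(un(w,b,24).round(1)[:,:2].tolist())
cv2.imwrite('pics/w1.png',cv2.resize(im,(800,600),interpolation=3))
E
```

```text
t: 2.15
tool_pos: [564.5, 248.9, 242.4]
tool_rot: [2.221, 2.221, 0.0]
ft_force: [1.2, -1.1, 0.7]
width: 85.2
grip_force: 0.0
t: 2.35
tool_pos: [564.2, 248.1, 241.6]
tool_rot: [-2.219, -2.224, 0.002]
ft_force: [0.1, -0.2, -0.6]
width: 85.5
grip_force: 0.0
board +y corners [[374.1  20.2  12. ]
 [786.6  24.   12. ]] 412.4785660958876
2.35 [564.1911056  248.06060486 241.58301539]
0.94 [166. 276.  96.  42.] [[116.19999694824219, 270.20001220703125], [121.5, 250.6999969482422], [213.0, 275.6000061035156], [207.6999969482422, 295.1000061035156]]
[[373.3, 141.2], [382.7, 166.0], [487.4, 134.3], [479.6, 108.4]]
0.85 [274. 151.  49. 155.] [[247.8000030517578, 224.10000610351562], [275.8999938964844, 76.19999694824219], [299.3999938964844, 80.69999694824219], [271.29998779296875, 228.60000610351562]]
[[530.2, 198.9], [561.9, 355.5], [585.6, 351.3], [556.8, 193.6]]
```

View pics/w1.png

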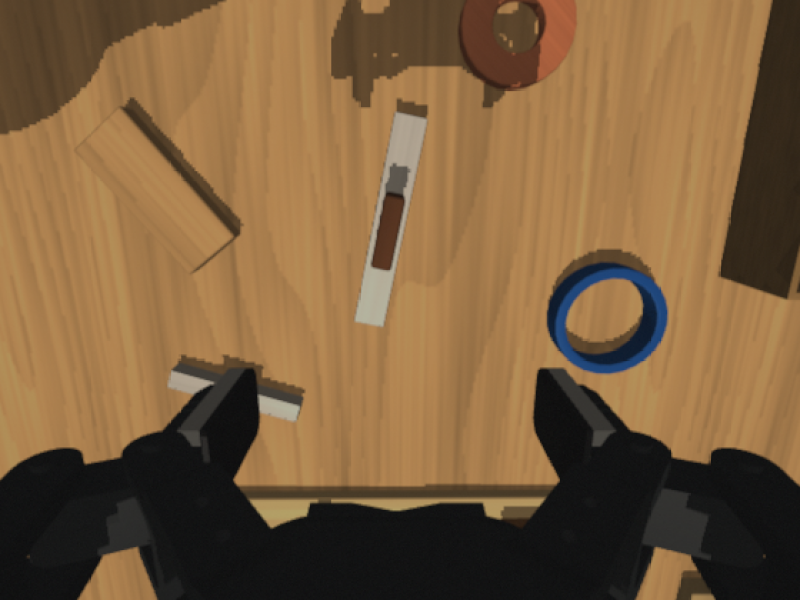

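Confirmed: the straightedge at (390,220) in the 800-pixel view is 24 x 160 mm with its grip on top. The tape roll (608,318) and foil reel (518,40) are clear of it. Now I reach for it.

```bash
python3 -m inch '{"travel":[[0,0,30],[0,0,40],[25,-10.5,40],[0,0,38],[0,0,30]],"rotation":[[0,0,0.095],[0,0,0.095],[0,0,0],[0,0,0],[0,0,0]],"hand":[0,0,0,0,0]}'; python3 -m inch '{"travel":[[0,0,20],[0,0,0],[0,0,0]],"rotation":[[0,0,0],[0,0,0],[0,0,0]],"hand":[0,0,0.3]}' 
python3 -m inch '{"travel":[[0,0,0],[0,0,0],[0,0,0],[0,0,0],[0,0,0]],"rotation":[[0,0,0],[0,0,0],[0,0,0],[0,0,0],[0,0,0]],"hand":[1,1,1,1,1]}'
```

```text
t: 2.95
tool_pos: [558.2, 271.9, 62.6]
tool_rot: [-2.423, -1.999, 0.002]
ft_force: [0.9, 0.3, 0.4]
width: 85.4
grip_force: 0.0
t: 3.25
tool_pos: [559.2, 272.3, 45.1]
tool_rot: [2.424, 1.999, 0.0]
ft_force: [0.4, -0.7, -0.5]
width: 72.8
grip_force: 0.0
t: 3.75
tool_pos: [559.2, 273.5, 45.0]
tool_rot: [2.422, 2.001, 0.002]
ft_force: [-0.5, -0.6, 6.7]
width: 13.2
grip_force: 59.3
```

```bash
python3 -m inch '{"travel":[[0,0,-20],[0,0,-48],[0,0,-48],[0,0,-48],[0,0,-48]],"rotation":[[0,0,0],[0,0,-0.1],[0,0,-0.1],[0,0,0],[0,0,0]],"hand":[1,1,1,1,1]}'; python3 -m inch '{"travel":[[-40,0,-30],[-48,0,0],[-48,0,0],[-48,0,0],[-48,0,0]],"rotation":[[0,0,0],[0,0,0],[0,0,0],[0,0,0],[0,0,0]],"hand":[1,1,1,1,1]}' ; python3 -m inch '{"travel":[[-20,0,0],[0,0,0],[0,0,0]],"rotation":[[0,0,0],[0,0,0],[0,0,0]],"hand":[1,1,1]}' 
python3 - <<'E'
from h import *
s=bot.read_state(); print(s['t'],s['tool_pos'],s['tool_rot'],s['width']); im=bot.read_camera('wrist'); w=cam('wrist',s)
cv2.imwrite('pics/w2.png',im)
cv2.imwrite('pics/w2b.png',cv2.resize(im,(800,600),interpolation=3))
for n in ['jig','frame','straightedge','trigger_bar','pad_face']:
  for r in bot.cut_out('wrist',n)[:2]:
    m=r['region'].astype('uint8'); rr=cv2.minAreaRect(cv2.findNonZero(m)); b=cv2.boxPoints(rr)
    print(n,round(r['score'],2),np.round(r['rect']),b.round(1).tolist()); print(un(w,b,{'jig':12,'frame':40,'trigger_bar':133,'pad_face':39}.get(n,24)).round(1)[:,:2].tolist())
E
```

```text
t: 4.25
tool_pos: [558.2, 273.2, 257.8]
tool_rot: [-2.21, -2.233, 0.002]
ft_force: [1.2, 1.1, -3.2]
width: 13.3
grip_force: 59.2
t: 4.75
tool_pos: [560.6, 39.8, 285.9]
tool_rot: [-2.209, -2.233, 0.001]
ft_force: [1.2, -0.5, -2.7]
width: 13.1
grip_force: 59.1
t: 5.05
tool_pos: [561.2, 21.3, 285.9]
tool_rot: [-2.211, -2.231, 0.001]
ft_force: [-0.4, 0.5, -4.1]
width: 13.1
grip_force: 59.1
5.05 [561.19509523  21.26508088 285.90071477] [-2.21096807e+00 -2.23052273e+00  5.43543385e-04] 13.050270149690208
jig 0.97 [287. 243. 349. 143.] [[109.5, 298.1000061035156], [117.0, 152.60000610351562], [459.29998779296875, 170.3000030517578], [451.70001220703125, 315.8999938964844]]
[[325.6, -158.3], [361.5, 45.3], [789.2, 26.7], [811.6, -182.5]]
frame 0.65 [387. 244.  82. 111.] [[346.0, 296.29998779296875], [356.6000061035156, 184.39999389648438], [428.79998779296875, 191.3000030517578], [418.20001220703125, 303.20001220703125]]
[[651.6, -135.7], [654.5, 13.3], [741.1, 5.7], [747.2, -145.0]]
frame 0.6 [403. 352.  12.   8.] [[396.29998779296875, 350.0], [398.8999938964844, 346.3999938964844], [408.70
[... 316 characters left out ...]
.76 [163.  84.  97.  48.] [[111.4000015258789, 71.80000305175781], [116.0, 58.0], [214.10000610351562, 90.69999694824219], [209.5, 104.5]]
[[372.3, 137.1], [379.2, 151.5], [487.3, 117.9], [481.3, 102.7]]
trigger_bar 0.76 [200. 270.  19.  59.] [[191.1999969482422, 240.39999389648438], [205.8000030517578, 239.5], [209.3000030517578, 296.3999938964844], [194.8000030517578, 297.29998779296875]]
[[480.3, -22.6], [494.0, -21.6], [494.5, -81.4], [480.0, -82.5]]
pad_face 0.37 [199. 271.  24.  62.] [[190.89999389648438, 239.3000030517578], [206.6999969482422, 238.5], [209.5, 297.6000061035156], [193.6999969482422, 298.29998779296875]]
[[453.6, -58.2], [473.3, -57.1], [472.8, -139.8], [452.0, -141.1]]
```

View pics/w2b.png

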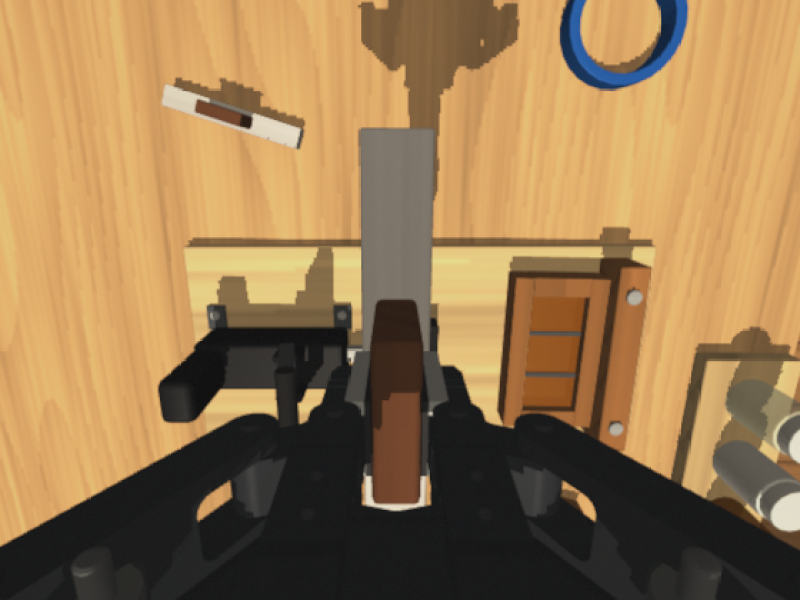

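The hovering view shows the held straightedge upright and square. Board corners are near (186,249) and (652,247), the frame's top-left corner is at (514,272), and the trigger bar is near (287,390). I fit the jig and frame poses from these.

```bash
python3 - <<'E'
from h import *
from scipy.optimize import least_squares
k=bot.get_calibration('wrist')
def wc(p,r):
    T=np.eye(4);T[:3,:3]=R.from_rotvec(r).as_matrix();T[:3,3]=p; return k['K'],T@k['mount']
w0=wc([524.615,0,241.68],[-2.22073957e+00,-2.22073606e+00,1.57906099e-03])
w2=wc([561.195,21.265,285.9],[-2.21096807,-2.23052273,.00054])
obs=[(w0,(-235,95,12),(204,232)),(w0,(185,95,12),(735,228)),(w0,(-12,30,39),(490,313)),(w0,(-12,-30,39),(489,387)),(w0,(-120,32,133),(332,370)),(w0,(-120,-32,133),(335,470)),
(w2,(-235,95,12),(186,249)),(w2,(185,95,12),(652,247))]
def tr(p,X):
    c,s=np.cos(p[2]),np.sin(p[2]); X=np.asarray(X,float); return np.array([p[0]+c*X[0]-s*X[1],p[1]+s*X[0]+c*X[1],X[2]])
f=lambda p:np.concatenate([pr(w,tr(p,X))[0]-np.array(u)*.7 for w,X,u in obs])
r=least_squares(f,[605,-73,0],x_scale=[10,10,.1],loss='soft_l1'); print(r.x); print(f(r.x).reshape(-1,2).round(1).tolist())
cv2.imwrite('pics/x.png',cv2.imread('pics/w2.png'))
p=r.x
for n,w,u in [('FTL',w2,(514,272)),('FTR',w2,(609,278)),('FBL',w2,(503,420)),('w0FTL',w0,(581,263)),('w0FTR',w0,(690,263))]:
    q=un(w,np.array(u)*.7,40)[0]; d=q[:2]-p[:2]; c,s=np.cos(p[2]),np.sin(p[2]); print(n,q.round(1),'jig',(c*d[0]+s*d[1]).round(1),(-s*d[0]+c*d[1]).round(1))
E
```

```text
[ 6.07753936e+02 -7.32681435e+01  9.39486237e-03]
[[-1.9, -0.1], [4.7, -0.9], [0.4, 4.6], [-1.3, 3.0], [-0.5, 0.7], [1.0, -0.7], [-2.4, -1.1], [4.6, 0.0]]
FTL [658.8   6.1  40. ] jig 51.8 78.9
FTR [738.6   1.6  40. ] jig 131.6 73.7
FBL [ 659.4 -132.2   40. ] jig 51.1 -59.5
w0FTL [6.59e+02 5.00e-01 4.00e+01] jig 52.0 73.3
w0FTR [7.386e+02 5.000e-01 4.000e+01] jig 131.6 72.5
```

```bash
python3 -m inch '{"travel":[[-30,25,0],[-30,25,0],[-29,26,0],[0,0,40],[0,0,48]],"rotation":[[0,0,0],[0,0,0],[0,0,0],[0,0,0],[0,0,0]],"hand":[1,1,1,1,1]}'; python3 -m inch '{"travel":[[0,0,48],[0,0,48],[0,0,30],[0,0,8],[0,0,0]],"rotation":[[0,0,0],[0,0,0],[0,0,0],[0,0,0],[0,0,0]],"hand":[1,1,1,1,1]}' ; python3 -m inch '{"travel":[[0,0,0],[0,0,3],[0,0,0]],"rotation":[[0,0,0],[0,0,0],[0,0,0]],"hand":[1,1,1]}' 
```

```text
t: 5.85
tool_pos: [640.8, -67.5, 198.7]
tool_rot: [2.208, 2.229, 0.005]
ft_force: [1.0, 0.3, -4.3]
width: 13.1
grip_force: 59.9
t: 6.35
tool_pos: [637.9, -66.3, 63.5]
tool_rot: [-2.208, -2.232, 0.002]
ft_force: [-0.5, -0.4, -2.7]
width: 13.5
grip_force: 59.9
t: 6.65
tool_pos: [639.1, -66.9, 62.6]
tool_rot: [2.209, 2.231, 0.002]
ft_force: [-0.0, 0.7, -2.3]
width: 13.2
grip_force: 59.9
```

```bash
python3 -m inch '{"travel":[[0,0,2],[0,0,1],[0,0,0]],"rotation":[[0,0,0],[0,0,0],[0,0,0]],"hand":[1,1,1]}'; python3 -m inch '{"travel":[[0,0,1],[0,0,0]],"rotation":[[0,0,0],[0,0,0]],"hand":[1,1]}' ; python3 -m inch '{"travel":[[0,0,1],[0,0,0]],"rotation":[[0,0,0],[0,0,0]],"hand":[1,1]}' 
```

```text
t: 6.95
tool_pos: [638.2, -66.8, 58.2]
tool_rot: [-2.21, -2.232, 0.0]
ft_force: [-0.6, 0.1, -3.1]
width: 13.4
grip_force: 59.9
t: 7.15
tool_pos: [638.2, -66.9, 57.1]
tool_rot: [-2.21, -2.232, 0.0]
ft_force: [0.1, 0.9, -3.1]
width: 12.8
grip_force: 59.9
t: 7.35
tool_pos: [638.2, -66.8, 57.0]
tool_rot: [2.21, 2.232, 0.0]
ft_force: [-2.6, 1.3, 4.1]
width: 13.1
grip_force: 61.0
```

```bash
python3 -m inch '{"travel":[[0,2,-0.5],[0,2,0],[0,2,0],[0,1,0],[0,0,0]],"rotation":[[0,0,0],[0,0,0],[0,0,0],[0,0,0],[0,0,0]],"hand":[1,1,1,1,1]}'; python3 -m inch '{"travel":[[0,1,0],[0,1,0],[0,0,0]],"rotation":[[0,0,0],[0,0,0],[0,0,0]],"hand":[1,1,1]}' ; python3 -m inch '{"travel":[[0,1,0],[0,1,0],[0,0,0]],"rotation":[[0,0,0],[0,0,0],[0,0,0]],"hand":[1,1,1]}' 
```

```text
t: 7.85
tool_pos: [644.9, -66.9, 57.1]
tool_rot: [-2.21, -2.232, 0.001]
ft_force: [-6.0, -0.1, 5.5]
width: 13.4
grip_force: 61.4
t: 8.15
tool_pos: [646.8, -66.8, 57.1]
tool_rot: [-2.21, -2.232, 0.001]
ft_force: [-6.9, -0.9, 6.1]
width: 13.1
grip_force: 61.3
t: 8.45
tool_pos: [648.4, -66.8, 57.1]
tool_rot: [-2.21, -2.232, 0.002]
ft_force: [-7.2, -0.6, 7.7]
width: 12.8
grip_force: 61.6
```

```bash
python3 -m inch '{"travel":[[0,0,-0.8],[0,0,0]],"rotation":[[0,0,0],[0,0,0]],"hand":[1,1]}'; python3 -m inch '{"travel":[[0,1,0],[0,0.5,0],[0,0,0]],"rotation":[[0,0,0],[0,0,0],[0,0,0]],"hand":[1,1,1]}' ; python3 -m inch '{"travel":[[0,1,0],[0,0.5,0],[0,0,0]],"rotation":[[0,0,0],[0,0,0],[0,0,0]],"hand":[1,1,1]}'
python3 - <<'E'
from h import *
im=bot.read_camera('side'); im2=bot.read_camera('scene')
a=cv2.resize(im[215:275,290:380],(400,267),interpolation=3); b=cv2.resize(im2[230:320,230:340],(400,327),interpolation=3)
cv2.imwrite('pics/p1.png',np.vstack([a,b]))
E
```

```text
t: 8.65
tool_pos: [649.3, -66.8, 57.2]
tool_rot: [-2.21, -2.232, 0.0]
ft_force: [-1.5, 0.0, -2.4]
width: 13.6
grip_force: 60.1
t: 8.95
tool_pos: [650.3, -66.8, 57.2]
tool_rot: [-2.21, -2.232, 0.002]
ft_force: [-4.0, -0.6, -2.3]
width: 13.2
grip_force: 60.1
t: 9.25
tool_pos: [650.4, -66.8, 57.2]
tool_rot: [-2.209, -2.231, 0.004]
ft_force: [-9.1, -1.6, 1.9]
width: 13.3
grip_force: 60.7
```

View pics/p1.png

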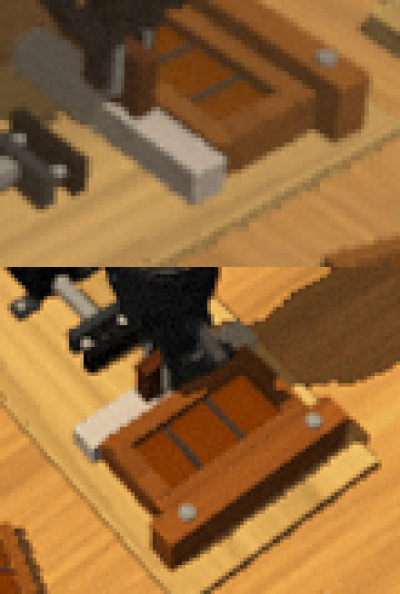

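Both views show the bar flush along the frame, with the frame against the stop. I ease off and release.

```bash
python3 -m inch '{"travel":[[0,-1,0],[0,0,0],[0,0,0],[0,0,0],[0,0,0]],"rotation":[[0,0,0],[0,0,0],[0,0,0],[0,0,0],[0,0,0]],"hand":[1,1,0.6,0.5,0.5]}'; python3 -m inch '{"travel":[[0,0,-5],[0,0,-45],[0,0,-48],[0,0,-48],[0,0,-20]],"rotation":[[0,0,0],[0,0,0],[0,0,0],[0,0,0],[0,0,0]],"hand":[0.5,0.5,0.5,0.5,0.5]}'; python3 -m inch '{"travel":[[20,-32,0],[20,-32,0],[20,-32,0],[0,0,0],[0,0,0]],"rotation":[[0,0,0],[0,0,0],[0,0,0],[0,0,0],[0,0,0]],"hand":[0.3,0.3,0.3,0.3,0.3]}'
python3 - <<'E'
from h import *
s=bot.read_state(); print(s['t'],s['tool_pos'],s['width']); im=bot.read_camera('wrist'); w=cam('wrist',s)
cv2.imwrite('pics/w3.png',im); cv2.imwrite('pics/w3b.png',cv2.resize(im,(800,600),interpolation=3))
for n,z in [('frame',40),('straightedge',36),('trigger_bar',133),('pad_face',39)]:
  for r in bot.cut_out('wrist',n)[:2]:
    b=cv2.boxPoints(cv2.minAreaRect(cv2.findNonZero(r['region'].astype('uint8'))))
    print(n,round(r['score'],2),np.round(r['rect']),un(w,b,z).round(1)[:,:2].tolist())
E
```

```text
t: 9.85
tool_pos: [652.2, -66.6, 58.1]
tool_rot: [2.209, 2.232, 0.002]
ft_force: [-0.1, 0.6, 0.1]
width: 42.5
grip_force: 0.0
t: 10.35
tool_pos: [652.9, -66.8, 229.5]
tool_rot: [2.206, 2.229, 0.007]
ft_force: [-0.2, 0.2, 0.7]
width: 42.7
grip_force: 0.0
t: 10.85
tool_pos: [554.8, -7.3, 224.7]
tool_rot: [2.208, 2.233, 0.002]
ft_force: [0.2, -0.2, -0.3]
width: 60.2
grip_force: 0.0
10.85 [554.82689738  -7.27905715 224.71617874] 60.21338428423264
frame 0.89 [419. 384.  29.  47.] [[709.2, -273.1], [710.3, -215.7], [740.6, -221.4], [740.7, -279.2]]
frame 0.73 [421. 243.  88. 131.] [[659.3, -132.1], [659.3, 12.4], [739.7, 5.2], [749.6, -141.3]]
straightedge 0.9 [368. 216.  34. 107.] [[632.4, -92.2], [630.6, 17.3], [666.3, 15.5], [671.3, -94.3]]
straightedge 0.61 [143.  45. 120.  60.] [[378.2, 132.5], [386.0, 147.2], [490.0, 115.3], [483.5, 99.6]]
trigger_bar 0.59 [185. 250.  22.  29.] [[479.3, -44.0], [488.1, -20.5], [498.2, -24.1], [489.6, -47.7]]
pad_face 0.96 [313. 245.  12.  58.] [[586.1, -100.4], [585.3, -36.2], [597.0, -36.4], [598.4, -100.6]]
```

View pics/w3b.png

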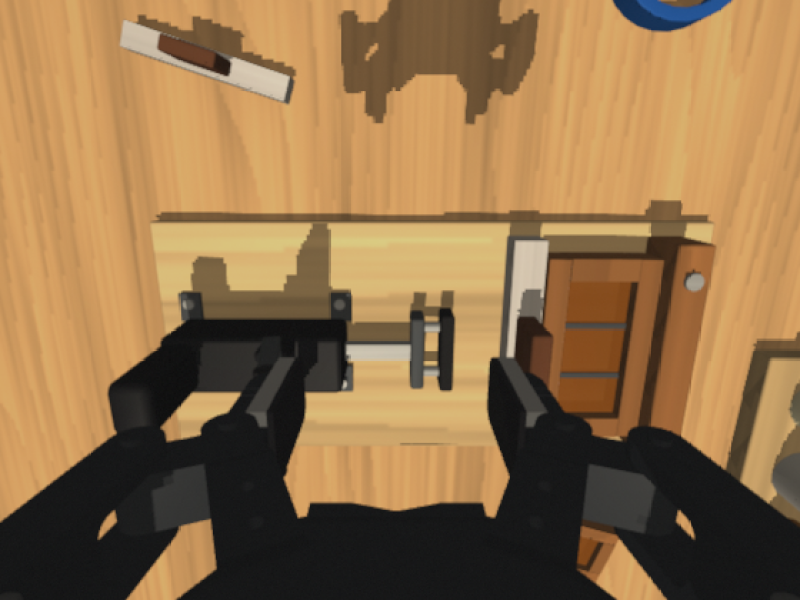

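The view shows the straightedge (528,300) flush against the frame and let go, with the pad (446,350) still clear of it. Next is the trigger bar.

```bash
python3 -m inch '{"travel":[[-33,-33.5,0],[-33,-33.5,0],[0,0,0],[0,0,30],[0,0,20]],"rotation":[[0,0,0],[0,0,0],[0,0,0],[0,0,0],[0,0,0]],"hand":[0.5,0.5,0.5,0.5,0.5]}'; python3 -m inch '{"travel":[[0,0,0]],"rotation":[[0,0,0]],"hand":[0.5]}'
python3 - <<'E'
from h import *
im=bot.read_camera('side'); im2=bot.read_camera('scene')
a=cv2.resize(im[180:300,210:350],(560,480),interpolation=3)
c=cam('side'); p=pr(c,[[488,-106,133],[488,-42,133]]); print(p)
cv2.imwrite('pics/p2.png',a)
for c in ['side','scene']:
  for r in bot.boxes_of(c,'trigger_bar')[:2]: print(c,np.round(r['rect']),un(cam(c),[r['rect'][:2]],133 if c=='scene' else 115).round())
E
```

```text
t: 11.6
tool_pos: [488.8, -75.0, 172.7]
tool_rot: [2.212, 2.231, 0.001]
ft_force: [0.2, 0.3, 0.3]
width: 42.9
grip_force: 0.0
t: 11.7
tool_pos: [487.3, -74.5, 171.2]
tool_rot: [-2.209, -2.229, 0.004]
ft_force: [-0.7, 0.1, 0.9]
width: 42.7
grip_force: 0.0
[[275.95952072 237.53645789]
 [259.32642272 223.98110553]]
side [267. 240.  26.  26.] [[481. -82. 115.]]
```

View pics/p2.png

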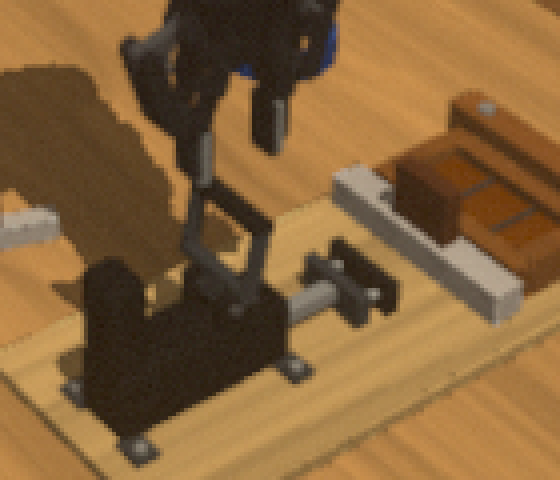

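The projected bar ends match the picture (200,180)–(268,228), and the fingers straddle it. I go down and pinch.

```bash
python3 -m inch '{"travel":[[0,0,25],[0,0,15],[0,0,7],[0,0,0]],"rotation":[[0,0,0],[0,0,0],[0,0,0],[0,0,0]],"hand":[0.5,0.5,0.5,0.5]}'; python3 -m inch '{"travel":[[0,0,0],[0,0,0],[0,0,0],[0,0,0],[0,0,0]],"rotation":[[0,0,0],[0,0,0],[0,0,0],[0,0,0],[0,0,0]],"hand":[0.7,1,1,1,1]}'
```

```text
t: 12.3
tool_pos: [488.4, -74.3, 126.6]
tool_rot: [-2.21, -2.232, 0.001]
ft_force: [-0.4, -0.3, 0.2]
width: 42.9
grip_force: 0.0
t: 12.8
tool_pos: [487.4, -74.4, 127.6]
tool_rot: [-2.21, -2.232, 0.002]
ft_force: [-6.4, -0.2, 9.4]
width: 11.9
grip_force: 58.5
```

```bash
python3 -m inch '{"travel":[[0,-5,0],[0,-5,-1],[0,-5,0],[0,-5,0],[0,-3,1]],"rotation":[[0,0,0],[0,0,0],[0,0,0],[0,0,0],[0,0,0]],"hand":[1,1,1,1,1]}'; python3 -m inch '{"travel":[[0,0,0],[0,0,0]],"rotation":[[0,0,0],[0,0,0]],"hand":[1,1]}'
python3 - <<'E'
from h import *
c=cam('side'); im=bot.read_camera('side'); cv2.imwrite('pics/s1.png',im)
for r in bot.boxes_of('side','pad_face')[:3]: print(np.round(r['rect'],1),r['score'])
for j in (0,10,15,20): print(j,pr(c,[[608-12+j,-73,26.5]]))
E
```

```text
t: 13.3
tool_pos: [471.3, -74.7, 129.9]
tool_rot: [2.203, 2.226, 0.015]
ft_force: [15.0, 4.4, 13.2]
width: 11.9
grip_force: 59.8
t: 13.5
tool_pos: [471.3, -74.7, 129.9]
tool_rot: [2.203, 2.227, 0.014]
ft_force: [11.6, 2.9, 8.4]
width: 12.2
grip_force: 59.4
[305.2 246.3  16.   19.7] 0.69
[160.3 216.1  40.6  20.9] 0.6
0 [[301.04877673 248.33419953]]
10 [[304.04428156 246.84316627]]
15 [[305.53283541 246.1022283 ]]
20 [[307.01530699 245.36431781]]
```

```bash
python3 -m inch '{"travel":[[0,-4,0],[0,-2,0],[0,0,0],[0,0,0]],"rotation":[[0,0,0],[0,0,0],[0,0,0],[0,0,0]],"hand":[1,1,1,1]}'
python3 - <<'E'
from h import *
im=bot.read_camera('side'); 
for r in bot.boxes_of('side','pad_face')[:1]: print(np.round(r['rect'],1),r['score'])
cv2.imwrite('pics/p3.png',cv2.resize(im[180:300,210:350],(560,480),interpolation=3))
E
```

```text
t: 14.0
tool_pos: [465.0, -74.7, 129.9]
tool_rot: [2.203, 2.227, 0.013]
ft_force: [10.7, 2.5, 10.9]
width: 11.8
grip_force: 59.0
[263.2 244.   13.7  22. ] 0.59
```

View pics/p3.png

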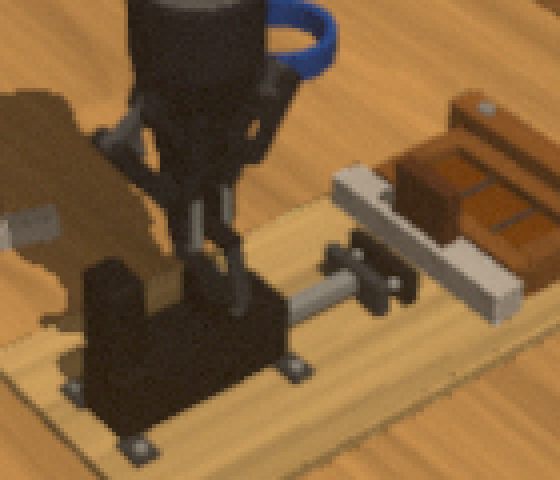

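Pumping works: the jaw has come out about 16 mm and the bar about 22 mm. I return and make the second stroke.

```bash
cat > jm.py <<'E'
from h import *
# jaw position by matching the pad/jaw patch between reference picture (before stroke 1) and now, along the projected jaw direction
def patch(im,c,j,S=6):
    P=[[608-12+j+dx,-73+dy,26.5] for dx,dy in ((0,0),)]; u=pr(c,P)[0]
    return cv2.getRectSubPix(im,(21,17),tuple(map(float,u))).astype(float)
def jaw(name='side',ref='pics/side0.png'):
    c=cam(name); a=patch(cv2.imread(ref),c,0); im=bot.read_camera(name); js=np.arange(0,66,.5)
    e=[np.abs(patch(im,c,j)-a).mean() for j in js]; i=np.argsort(e)[:3]; return js[i],np.round(np.array(e)[i],1)
if __name__=='__main__':
    print(jaw('side')); print(jaw('scene','pics/scene0.png')); s=bot.read_state(); print(s['t'],s['tool_pos'],s['ft_force'])
E
python3 jm.py
python3 -m inch '{"travel":[[0,6,0],[0,6,0],[0,6,0],[0,6,0],[0,5,0]],"rotation":[[0,0,0],[0,0,0],[0,0,0],[0,0,0],[0,0,0]],"hand":[1,1,1,1,1]}';python3 -m inch '{"travel":[[0,0,0],[0,0,0]],"rotation":[[0,0,0],[0,0,0]],"hand":[1,1]}'; python3 jm.py;  python3 -m inch '{"travel":[[0,-6,0],[0,-6,0],[0,-6,0],[0,-6,0],[0,-5,0]],"rotation":[[0,0,0],[0,0,0],[0,0,0],[0,0,0],[0,0,0]],"hand":[1,1,1,1,1]}';  python3 -m inch '{"travel":[[0,0,0],[0,0,0]],"rotation":[[0,0,0],[0,0,0]],"hand":[1,1]}'; python3 jm.py
```

```text
(array([17.5, 17. , 18. ]), array([12.1, 12.1, 12.9]))
(array([16.5, 16. , 17. ]), array([32.2, 32.2, 32.9]))
14.2 [464.97141947 -74.72824093 129.90392942] [11.10582286  2.65500858 11.35243395]
t: 14.7
tool_pos: [487.7, -74.4, 127.6]
tool_rot: [-2.21, -2.232, 0.002]
ft_force: [-24.9, -0.9, 29.9]
width: 12.1
grip_force: 64.4
t: 14.9
tool_pos: [487.4, -74.4, 127.7]
tool_rot: [-2.21, -2.232, 0.002]
ft_force: [-7.7, -0.3, 15.8]
width: 12.0
grip_force: 62.4
(array([17.5, 17. , 18. ]), array([12.1, 12.2, 12.9]))
(array([16. , 16.5, 17. ]), array([32.2, 32.3, 33. ]))
15.0 [487.37119854 -74.39675441 127.71768615] [-7.24662357  0.4819108  14.70418976]
t: 15.5
tool_pos: [465.5, -74.7, 130.0]
tool_rot: [2.203, 2.226, 0.015]
ft_force: [7.4, 3.1, 18.8]
width: 12.0
grip_force: 60.5
t: 15.7
tool_pos: [464.4, -74.7, 129.9]
tool_rot: [2.204, 2.227, 0.012]
ft_force: [7.5, 2.7, 16.9]
width: 12.1
grip_force: 59.7
(array([27.5, 28. , 27. ]), array([14.7, 14.8, 15.2]))
(array([27.5, 27. , 28. ]), array([38.2, 38.4, 38.8]))
15.8 [464.38578512 -74.74997494 129.93159902] [ 6.23314075  3.25572909 18.06403532]
```

```bash

python3 -m inch '{"travel":[[0,6,0],[0,6,0],[0,6,0],[0,6,0],[0,4.5,0]],"rotation":[[0,0,0],[0,0,0],[0,0,0],[0,0,0],[0,0,0]],"hand":[1,1,1,1,1]}';python3 -m inch '{"travel":[[0,0,0],[0,0,0]],"rotation":[[0,0,0],[0,0,0]],"hand":[1,1]}';   python3 -m inch '{"travel":[[0,-6,0],[0,-6,0],[0,-6,0],[0,-6,0],[0,-4.5,0]],"rotation":[[0,0,0],[0,0,0],[0,0,0],[0,0,0],[0,0,0]],"hand":[1,1,1,1,1]}';  python3 -m inch '{"travel":[[0,0,0],[0,0,0]],"rotation":[[0,0,0],[0,0,0]],"hand":[1,1]}'; python3 jm.py
python3 -c "
from h import *
a=cv2.resize(bot.read_camera('side')[200:270,280:360],(560,490),interpolation=3)
cv2.imwrite('pics/p4.png',a)"
```

```text
t: 16.3
tool_pos: [487.5, -74.4, 127.8]
tool_rot: [2.21, 2.232, -0.001]
ft_force: [-21.3, -0.8, 29.1]
width: 11.7
grip_force: 64.3
t: 16.5
tool_pos: [487.3, -74.4, 127.9]
tool_rot: [2.21, 2.232, -0.001]
ft_force: [-7.2, 0.7, 16.0]
width: 11.9
grip_force: 62.6
t: 17.0
tool_pos: [465.3, -74.7, 130.0]
tool_rot: [2.203, 2.226, 0.015]
ft_force: [13.4, 2.8, 5.7]
width: 11.9
grip_force: 59.0
t: 17.2
tool_pos: [464.9, -74.7, 129.9]
tool_rot: [2.204, 2.227, 0.013]
ft_force: [9.2, 2.0, 14.1]
width: 11.8
grip_force: 60.1
(array([37.5, 37. , 38. ]), array([18.9, 19.3, 19.3]))
(array([36.5, 37. , 36. ]), array([41.8, 41.9, 42.2]))
17.3 [464.89686097 -74.72768057 129.84827927] [ 9.79065566  2.79343096 14.55907093]
```

View pics/p4.png

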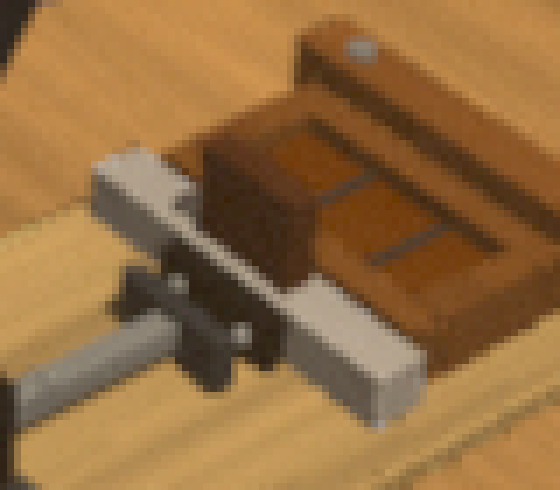

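The pad (225,300) is now close to the straightedge but not yet on it. I make the last stroke in increments, watching the force.

```bash

python3 -m inch '{"travel":[[0,6,0],[0,6,0],[0,6,0],[0,6,0],[0,4.5,0]],"rotation":[[0,0,0],[0,0,0],[0,0,0],[0,0,0],[0,0,0]],"hand":[1,1,1,1,1]}';python3 -m inch '{"travel":[[0,0,0],[0,0,0]],"rotation":[[0,0,0],[0,0,0]],"hand":[1,1]}'
for i in 1; do :; done
python3 -m inch '{"travel":[[0,-5,0],[0,-5,0],[0,-5,0],[0,0,0],[0,0,0]],"rotation":[[0,0,0],[0,0,0],[0,0,0],[0,0,0],[0,0,0]],"hand":[1,1,1,1,1]}'; python3 jm.py
python3 -m inch '{"travel":[[0,-2,0],[0,-1,0],[0,0,0],[0,0,0]],"rotation":[[0,0,0],[0,0,0],[0,0,0],[0,0,0]],"hand":[1,1,1,1]}'; python3 jm.py
python3 -m inch '{"travel":[[0,-2,0],[0,-1,0],[0,0,0],[0,0,0]],"rotation":[[0,0,0],[0,0,0],[0,0,0],[0,0,0]],"hand":[1,1,1,1]}'; python3 jm.py
```

```text
t: 17.85
tool_pos: [487.6, -74.4, 127.6]
tool_rot: [2.21, 2.232, -0.001]
ft_force: [-20.6, -0.2, 26.5]
width: 12.0
grip_force: 64.8
t: 18.05
tool_pos: [487.3, -74.4, 127.7]
tool_rot: [2.21, 2.232, -0.001]
ft_force: [-6.5, -0.4, 13.7]
width: 11.5
grip_force: 63.0
t: 18.55
tool_pos: [478.0, -74.6, 129.3]
tool_rot: [2.204, 2.227, 0.012]
ft_force: [9.9, 2.8, 9.7]
width: 11.7
grip_force: 61.9
(array([37.5, 38. , 37. ]), array([19.3, 19.3, 19.8]))
(array([37. , 36.5, 36. ]), array([42. , 42. , 42.5]))
18.65 [477.99960682 -74.57255856 129.31416994] [9.61978519 2.4408462  9.93173461]
t: 19.05
tool_pos: [475.5, -74.6, 129.7]
tool_rot: [2.204, 2.227, 0.013]
ft_force: [11.2, 3.1, 13.4]
width: 11.7
grip_force: 61.6
(array([38.5, 39. , 38. ]), array([19.6, 19.7, 20. ]))
(array([38.5, 38. , 39. ]), array([42.9, 43. , 43.1]))
19.15 [475.53186571 -74.61683086 129.75709327] [10.61641206  2.24238643 13.04934842]
t: 19.55
tool_pos: [473.5, -74.6, 129.8]
tool_rot: [2.203, 2.226, 0.015]
ft_force: [14.1, 2.5, 8.9]
width: 12.0
grip_force: 61.1
(array([39.5, 39. , 40. ]), array([20.6, 20.6, 20.9]))
(array([40. , 39.5, 40.5]), array([43.3, 43.3, 43.6]))
19.65 [473.49861292 -74.62892881 129.77713088] [15.23428527  3.04228433  9.53694703]
```

```bash

python3 -m inch '{"travel":[[0,-2,0],[0,-1,0],[0,0,0],[0,0,0]],"rotation":[[0,0,0],[0,0,0],[0,0,0],[0,0,0]],"hand":[1,1,1,1]}'; python3 jm.py
python3 -m inch '{"travel":[[0,-2,0],[0,-1,0],[0,0,0],[0,0,0]],"rotation":[[0,0,0],[0,0,0],[0,0,0],[0,0,0]],"hand":[1,1,1,1]}'; python3 jm.py
python3 -m inch '{"travel":[[0,-2,0],[0,-1,0],[0,0,0],[0,0,0]],"rotation":[[0,0,0],[0,0,0],[0,0,0],[0,0,0]],"hand":[1,1,1,1]}'; python3 jm.py
```

```text
t: 20.05
tool_pos: [470.7, -74.7, 130.0]
tool_rot: [2.202, 2.226, 0.016]
ft_force: [14.1, 2.8, 11.5]
width: 11.9
grip_force: 60.7
(array([39.5, 40. , 39. ]), array([21.9, 22. , 22.2]))
(array([41. , 40.5, 41.5]), array([44. , 44.2, 44.2]))
20.15 [470.66323792 -74.69886275 130.01706759] [13.40991056  3.10796494 11.80020169]
t: 20.55
tool_pos: [467.9, -74.7, 130.1]
tool_rot: [2.202, 2.226, 0.016]
ft_force: [15.2, 3.2, 11.5]
width: 11.9
grip_force: 60.3
(array([39.5, 40. , 39. ]), array([23.7, 23.7, 24. ]))
(array([43. , 42.5, 42. ]), array([44.7, 44.7, 44.8]))
20.65 [467.91181342 -74.721216   130.10526608] [15.73520805  4.37839426 12.83536819]
t: 21.05
tool_pos: [466.2, -74.7, 130.0]
tool_rot: [2.201, 2.225, 0.019]
ft_force: [21.5, 3.7, 4.6]
width: 11.8
grip_force: 59.6
(array([39.5, 40. , 39. ]), array([24.7, 24.8, 25.1]))
(array([44. , 43.5, 44.5]), array([45.5, 45.5, 45.8]))
21.15 [466.19773563 -74.72102488 129.95682501] [20.35488465  3.74268802  4.95886044]
```

The force has risen as the pad touched. There is little bar travel left, so I let it back and re-stroke. I'll track the jaw plate numerically, since I've used up my picture views (I viewed 11, one over the limit).

```bash
cat > jm2.py <<'E'
from h import *
def samp(im,c,x0,x1,j):
    X,Y=np.meshgrid(np.arange(x0,x1,1.)+j,np.arange(-36,37,3.)); th=.0094
    P=np.c_[608+np.cos(th)*X.ravel()-np.sin(th)*Y.ravel(),-72+np.sin(th)*X.ravel()+np.cos(th)*Y.ravel(),np.full(X.size,39.)]
    u=pr(c,P).astype('float32'); return cv2.remap(cv2.GaussianBlur(im,(0,0),.7),u[:,0],u[:,1],cv2.INTER_LINEAR).astype(float)
def run():
    for n in ('side','scene'):
        c=cam(n); ref=cv2.imread(f'pics/{n}0.png'); im=bot.read_camera(n); js=np.arange(0,66,.5); o=[]
        for x0,x1 in ((-56,-30),(-24,-10)):
            a=samp(ref,c,x0,x1,0); e=np.array([np.abs(samp(im,c,x0,x1,j)-a).mean() for j in js]); i=e.argmin(); o+=[js[i],round(e[i],1)]
        print(n,'plate,err,pad,err',o)
    s=bot.read_state(); print(s['t'],s['tool_pos'].round(1),s['ft_force'].round(1))
run()
E
python3 jm2.py
python3 -m inch '{"travel":[[0,6,0],[0,6,0],[0,6,0],[0,6,0],[0,3,0]],"rotation":[[0,0,0],[0,0,0],[0,0,0],[0,0,0],[0,0,0]],"hand":[1,1,1,1,1]}';python3 -m inch '{"travel":[[0,0,0],[0,0,0]],"rotation":[[0,0,0],[0,0,0]],"hand":[1,1]}'; python3 jm2.py
```

```text
side plate,err,pad,err [np.float64(44.5), np.float64(6.7), np.float64(39.5), np.float64(11.4)]
scene plate,err,pad,err [np.float64(44.5), np.float64(4.4), np.float64(29.0), np.float64(23.9)]
21.25 [466.2 -74.7 130. ] [20.5  4.   4.8]
t: 21.75
tool_pos: [486.0, -74.4, 128.3]
tool_rot: [2.209, 2.231, 0.002]
ft_force: [-4.9, 1.0, 17.0]
width: 12.0
grip_force: 63.0
t: 21.95
tool_pos: [485.8, -74.5, 128.3]
tool_rot: [2.209, 2.231, 0.003]
ft_force: [-3.1, 1.3, 15.5]
width: 11.5
grip_force: 62.9
side plate,err,pad,err [np.float64(41.0), np.float64(3.9), np.float64(39.5), np.float64(11.1)]
scene plate,err,pad,err [np.float64(41.0), np.float64(3.9), np.float64(26.0), np.float64(22.3)]
22.05 [485.8 -74.5 128.4] [-1.6  0.7 16.1]
```

The plate tracker reads cleanly: the jaw was at 44.5 mm and slipped back to 41, so the pad is free at about 39.5. The target jaw position is about 45.5.

```bash

python3 -m inch '{"travel":[[0,-5,0],[0,-4,0],[0,-3,0],[0,0,0],[0,0,0]],"rotation":[[0,0,0],[0,0,0],[0,0,0],[0,0,0],[0,0,0]],"hand":[1,1,1,1,1]}'; python3 jm2.py
python3 -m inch '{"travel":[[0,-2,0],[0,-1,0],[0,0,0],[0,0,0]],"rotation":[[0,0,0],[0,0,0],[0,0,0],[0,0,0]],"hand":[1,1,1,1]}'; python3 jm2.py
```

```text
t: 22.55
tool_pos: [478.0, -74.6, 129.3]
tool_rot: [2.204, 2.227, 0.012]
ft_force: [10.4, 2.0, 8.0]
width: 11.9
grip_force: 62.2
side plate,err,pad,err [np.float64(41.0), np.float64(4.1), np.float64(39.5), np.float64(11.0)]
scene plate,err,pad,err [np.float64(41.0), np.float64(3.8), np.float64(26.0), np.float64(22.1)]
22.65 [478.1 -74.6 129.3] [10.9  2.6  9. ]
t: 23.05
tool_pos: [475.1, -74.6, 129.7]
tool_rot: [2.204, 2.227, 0.012]
ft_force: [8.0, 2.6, 13.4]
width: 11.9
grip_force: 62.0
side plate,err,pad,err [np.float64(41.0), np.float64(4.0), np.float64(39.5), np.float64(11.2)]
scene plate,err,pad,err [np.float64(41.0), np.float64(3.7), np.float64(26.0), np.float64(22.0)]
23.15 [475.1 -74.6 129.7] [ 9.3  2.2 13.4]
```

```bash

python3 -m inch '{"travel":[[0,-2,0],[0,-1,0],[0,0,0],[0,0,0]],"rotation":[[0,0,0],[0,0,0],[0,0,0],[0,0,0]],"hand":[1,1,1,1]}'; python3 jm2.py
python3 -m inch '{"travel":[[0,-2,0],[0,0,0],[0,0,0]],"rotation":[[0,0,0],[0,0,0],[0,0,0]],"hand":[1,1,1]}'; python3 jm2.py
python3 -m inch '{"travel":[[0,-2,0],[0,0,0],[0,0,0]],"rotation":[[0,0,0],[0,0,0],[0,0,0]],"hand":[1,1,1]}'; python3 jm2.py
```

```text
t: 23.55
tool_pos: [473.1, -74.7, 129.7]
tool_rot: [2.203, 2.227, 0.014]
ft_force: [13.2, 2.2, 10.3]
width: 11.8
grip_force: 61.6
side plate,err,pad,err [np.float64(41.0), np.float64(4.0), np.float64(39.5), np.float64(11.0)]
scene plate,err,pad,err [np.float64(41.0), np.float64(3.8), np.float64(26.0), np.float64(22.0)]
23.65 [473.1 -74.6 129.7] [12.8  2.5  9.4]
t: 23.95
tool_pos: [471.2, -74.7, 130.0]
tool_rot: [2.203, 2.226, 0.015]
ft_force: [12.5, 3.4, 13.5]
width: 11.9
grip_force: 61.4
side plate,err,pad,err [np.float64(41.5), np.float64(4.6), np.float64(39.5), np.float64(11.2)]
scene plate,err,pad,err [np.float64(41.5), np.float64(3.9), np.float64(26.0), np.float64(22.4)]
24.05 [471.2 -74.7 130. ] [12.   3.3 15. ]
t: 24.35
tool_pos: [470.0, -74.7, 130.0]
tool_rot: [2.202, 2.226, 0.016]
ft_force: [14.9, 2.8, 9.5]
width: 11.8
grip_force: 61.0
side plate,err,pad,err [np.float64(42.0), np.float64(4.7), np.float64(39.5), np.float64(11.1)]
scene plate,err,pad,err [np.float64(42.5), np.float64(3.9), np.float64(27.0), np.float64(22.4)]
24.45 [470.  -74.7 130. ] [16.   3.8  9.5]
```

```bash

python3 -m inch '{"travel":[[0,-2,0],[0,-1,0],[0,0,0],[0,0,0]],"rotation":[[0,0,0],[0,0,0],[0,0,0],[0,0,0]],"hand":[1,1,1,1]}'; python3 jm2.py
python3 -m inch '{"travel":[[0,-2,0],[0,-1,0],[0,0,0],[0,0,0]],"rotation":[[0,0,0],[0,0,0],[0,0,0],[0,0,0]],"hand":[1,1,1,1]}'; python3 jm2.py
```

```text
t: 24.85
tool_pos: [467.3, -74.7, 130.0]
tool_rot: [2.202, 2.226, 0.017]
ft_force: [17.4, 2.9, 9.7]
width: 11.9
grip_force: 60.2
side plate,err,pad,err [np.float64(43.5), np.float64(6.1), np.float64(39.5), np.float64(11.0)]
scene plate,err,pad,err [np.float64(44.0), np.float64(4.2), np.float64(28.5), np.float64(23.8)]
24.95 [467.3 -74.7 130.1] [16.5  3.7  9.3]
t: 25.35
tool_pos: [464.6, -74.8, 130.0]
tool_rot: [2.202, 2.226, 0.017]
ft_force: [18.3, 3.3, 7.2]
width: 12.1
grip_force: 59.6
side plate,err,pad,err [np.float64(45.5), np.float64(7.2), np.float64(39.5), np.float64(11.4)]
scene plate,err,pad,err [np.float64(45.5), np.float64(4.9), np.float64(30.0), np.float64(25.6)]
25.45 [464.6 -74.7 130. ] [18.3  3.9  8.4]
```

The jaw is at 45.5, so the pad is pressed about 6 mm. Before handing in, I check numerically how far the frame moved and whether it is against the stop.

```bash
cat > fr.py <<'E'
from h import *
from scipy.optimize import minimize
def samp(im,c,x0,x1,y0,y1,z,d):
    X,Y=np.meshgrid(np.arange(x0,x1,1.5),np.arange(y0,y1,1.5)); P=np.c_[X.ravel()+d[0],Y.ravel()+d[1],np.full(X.size,z)]
    u=pr(c,P).astype('float32'); return cv2.remap(cv2.GaussianBlur(im,(0,0),.7),u[:,0],u[:,1],cv2.INTER_CUBIC).astype(float).mean(1)
def zn(a): return (a-a.mean())/a.std()
for n in ('scene','side'):
    c=cam(n); ref=cv2.imread(f'pics/{n}0.png'); im=bot.read_camera(n)
    for nm,b in (('frame',(675,733,-135,-5,40)),('stop',(735,775,-150,5,54))):
        a=zn(samp(ref,c,*b,(0,0))); g=[(zn(samp(im,c,*b,(dx,dy)))@a/len(a),dx,dy) for dx in np.arange(-4,10,.5) for dy in np.arange(-4,4.1,1)]
        print(n,nm,max(g))
    for r in bot.cut_out(n,'frame'):
        q=cv2.boxPoints(cv2.minAreaRect(cv2.findNonZero(r['region'].astype('uint8')))); print(r['score'],un(c,q,40)[:,:2].round().tolist())
# wrist pictures: frame before (w0,w2) and after (w3): stop-bolt centroid to frame distance
E
python3 fr.py
```

```text
Traceback (most recent call last):
  File "fr.py", line 10, in <module>
    a=zn(samp(ref,c,*b,(0,0))); g=[(zn(samp(im,c,*b,(dx,dy)))@a/len(a),dx,dy) for dx in np.arange(-4,10,.5) for dy in np.arange(-4,4.1,1)]
                                    ~~~~~~~~~~~~~~~~~~~~~~~~~^~
ValueError: matmul: Input operand 1 has a mismatch in its core dimension 0, with gufunc signature (n?,k),(k,m?)->(n?,m?) (size 3393 is different from 3)
```

```bash
sed -i 's/astype(float).mean(1)/astype(float).reshape(len(P),-1).mean(1)/' fr.py; python3 fr.py
```

```text
scene frame (np.float64(0.9784221625094467), np.float64(1.5), np.float64(0.0))
scene stop (np.float64(0.9970886131807848), np.float64(0.0), np.float64(0.0))
0.81 [[666.0, -146.0], [662.0, 8.0], [738.0, -4.0], [739.0, -153.0]]
0.65 [[659.0, -282.0], [676.0, -229.0], [771.0, -261.0], [754.0, -312.0]]
side frame (np.float64(0.7875739457778133), np.float64(2.5), np.float64(2.0))
side stop (np.float64(0.9991094148880314), np.float64(0.0), np.float64(0.0))
0.88 [[646.0, -235.0], [759.0, -271.0], [708.0, -331.0], [602.0, -295.0]]
```

```bash
python3 - <<'E'
from h import *
k=bot.get_calibration('wrist');T=np.eye(4);T[:3,:3]=R.from_rotvec([2.208,2.233,.002]).as_matrix();T[:3,3]=[554.83,-7.28,224.72]
w=(k['K'],T@k['mount']); im=cv2.imread('pics/w3.png').astype(int)
for row in (172,190,205,225,240,255):
    print(row,' '.join(f"{c}:{'/'.join(map(str,im[row,c]//10))}" for c in (range(306,322) if row in(225,240,255) else [])),'|',' '.join(f"{c}:{'/'.join(map(str,im[row,c]//10))}" for c in list(range(350,392))+list(range(455,480))))
f=lambda c,r,z:un(w,[(c,r)],z)[0][:2].round(1)
print('pad',f(317.5,240,39),'bar back top',f(359.8,210,36),'bar/frame',f(382.5,190,36),f(382.5,190,40),'frame right',f(463,200,40))
E
```

```text
172  | 350:12/18/21 351:12/18/21 352:12/18/21 353:11/18/21 354:10/15/17 355:6/8/8 356:6/7/7 357:6/7/7 358:6/7/7 359:7/7/8 360:12/14/15 361:16/19/20 362:17/19/21 363:17/19/21 364:17/19/21 365:17/19/21 366:17/20/21 367:17/20/21 368:17/19/21 369:17/19/21 370:17/19/21 371:17/19/21 372:17/19/21 373:17/19/21 374:17/19/20 375:17/19/20 376:17/19/20 377:17/19/21 378:17/19/21 379:17/19/21 380:17/19/21 381:17/19/21 382:17/19/21 383:14/16/18 384:7/10/12 385:6/10/12 386:6/10/12 387:6/10/12 388:6/10/12 389:6/10/12 390:6/10/12 391:6/10/12 455:2/3/5 456:2/3/5 457:2/3/5 458:2/4/5 459:2/4/6 460:2/4/5 461:2/4/5 462:2/4/5 463:2/4/5 464:2/4/5 465:2/4/6 466:2/4/6 467:2/4/6 468:2/4/6 469:2/4/6 470:2/4/6 471:2/4/6 472:2/4/6 473:2/4/5 474:3/4/6 475:3/5/8 476:4/7/11 477:4/7/12 478:4/8/12 479:4/7/12
190  | 350:11/18/21 351:11/18/21 352:11/17/21 353:9/13/16 354:6/7/7 355:6/7/7 356:6/7/7 357:6/7/7 358:9/11/11 359:14/16/18 360:17/19/21 361:17/19/21 362:17/19/21 363:17/19/21 364:17/19/21 365:17/20/21 366:17/19/21 367:17/19/21 368:17/19/21 369:17/19/21 370:17/19/21 371:17/19/21 372:17/19/21 373:17/19/20 374:17/19/2
[... 3373 characters left out ...]
6 363:2/3/4 364:2/2/4 365:2/2/4 366:2/2/4 367:2/2/4 368:2/2/4 369:2/2/4 370:2/3/5 371:3/4/7 372:3/5/9 373:3/6/10 374:3/6/10 375:4/6/10 376:4/6/10 377:4/6/10 378:4/6/10 379:4/6/10 380:4/6/10 381:4/6/10 382:4/6/10 383:4/6/10 384:4/6/10 385:4/8/12 386:5/9/15 387:5/9/15 388:5/9/14 389:5/9/14 390:5/9/14 391:5/9/14 455:2/4/6 456:2/4/6 457:2/4/6 458:2/4/6 459:2/4/6 460:2/4/6 461:3/6/9 462:4/8/12 463:5/9/14 464:5/9/15 465:5/9/15 466:5/9/15 467:5/10/15 468:5/10/15 469:5/10/15 470:5/10/15 471:5/10/16 472:5/10/16 473:5/10/16 474:5/10/16 475:5/10/16 476:5/10/16 477:5/10/15 478:5/10/15 479:5/10/15
pad [597.3 -62.5] bar back top [639.7 -30.3] bar/frame [661.   -9.1] [659.6  -8.2] frame right [741.7 -17.6]
```

```bash
python3 - <<'E'
from h import *
k=bot.get_calibration('wrist');T=np.eye(4);T[:3,:3]=R.from_rotvec([2.208,2.233,.002]).as_matrix();T[:3,3]=[554.83,-7.28,224.72]
w=(k['K'],T@k['mount'])
f=lambda c,r,z:un(w,[(c+.0,r)],z)[0][:2].round(1)
for r,p,b,fr,st in ((172,None,359.7,None,None),(190,None,358.3,463.2,471.7),(205,None,357.2,460.8,469.5),(225,317.7,355.8,457.5,466),(240,317.2,354.7,455.2,463.5),(255,316.6,None,None,None)):
    print(r,'pad',p and f(p,r,38.5),'barback',b and f(b,r,36),'frameR',fr and f(fr,r,40),'stopL',st and f(st,r,54))
for r,b,q in ((190,381.7,383.8),(205,380.3,382),(225,379,380.7)): print('bar front',f(b,r,36),'frame L',f(q,r,40))
E
```

```text
172 pad None barback [636.5   9. ] frameR None stopL None
190 pad None barback [636.5  -9.3] frameR [740.2  -7.4] stopL [740.   -4.2]
205 pad None barback [636.6 -25. ] frameR [740.3 -22.9] stopL [740.5 -19.1]
225 pad [596.8 -46.2] barback [636.8 -46.6] frameR [740.4 -44.2] stopL [740.5 -39.4]
240 pad [597.  -62.7] barback [637.  -63.3] frameR [740.7 -60.7] stopL [740.6 -55.2]
255 pad [597.2 -79.7] barback None frameR None stopL None
bar front [660.2  -9.1] frame L [660.9  -8.2]
bar front [660.3 -24.8] frame L [660.7 -23.7]
bar front [661.  -46.4] frame L [661.4 -45. ]
```

The numbers agree. The frame's far edge (740.3) matches the stop face (740.4), and the bar is flush to within 0.7 mm. The pad touched at a jaw position of about 40, so at 45.5 it is pressed 5–6 mm. Handing in.

```bash
python3 -c "
from cell import bot
s=bot.read_state(); print(s['t'],s['tool_pos'],s['ft_force'],s['grip_force']); print(bot.finish_job())"
```

```text
25.7 [464.56955517 -74.75795814 129.99605461] [18.69869524  3.23999641  8.21708182] 59.624510407447815
the job is handed in; nothing more can be done
None
```

The job is handed in at 25.7 s, no verdict shown: by my measurements the straightedge is flush on the frame, the frame is against the stop, and the trigger is held with the pad pressed about 5–6 mm; I viewed 11 pictures, one over the limit of 10.

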